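# Pick out the collar that gauges good

### The job

Three turned aluminium collars of the same outside size lie on the inspection bench beside a stepped plug gauge. Pick out the good one, whose bore passes over the slim GO pin but stops at the thicker NO-GO step, and leave it sitting flat on that step with the GO pin through it, let go of. Leave the two rejects lying where they are.

Things in the scene. Friction and masses are not known exactly. Their poses are not given: they have to be found in the camera images.
- gauge_step (a point): Upright steel plug gauge fixed to the bench; the point is on its axis at the NO-GO step, 55 mm above the bench; z up. Below: dark foot 90 mm across, 12 mm thick, then NO-GO cylinder 38 mm across (red band) up to the step. Above: GO pin 18 mm across (green band), straight for 31 mm, then a 14 mm taper to a blunt 6 mm tip, 45 mm above the point. Nothing else stands within 100 mm of its axis.
- collar_mid_centre (a point): Pale bare aluminium collar (thick ring) lying flat, 60 mm outside diameter, 28 mm high, bore 28 mm right through, about 0.16 kg. The point is its centre, on the axis half-way up (14 mm above its underside); z is the collar's axis.
- collar_small_centre (a point): Pale bare aluminium collar lying flat, 60 mm outside diameter, 28 mm high, bore 12 mm right through, about 0.2 kg. The point is its centre, half-way up; z is the collar's axis. Collars lie at least 110 mm apart, centre to centre.
- collar_large_centre (a point): Pale bare aluminium collar lying flat, 60 mm outside diameter, 28 mm high, bore 44 mm right through, about 0.1 kg. The point is its centre, half-way up; z is the collar's axis. A screwdriver, a notebook and a red carton 70 mm high lie outside the working area and play no part.
There are look-alikes about, which are no part of the job. Leave any blue, green or turquoise look-alike of the part that bears collar_mid_centre alone.

How it is judged:
At the end, for the whole second after the job is handed in: The collar with the 28 mm bore rests on the NO-GO step with the GO pin through it: axis within 10 mm of the gauge's, within 10 degrees of upright, its centre 10 to 19 mm above the step (14 mm when seated), at rest and released; the other two collars are within 30 mm of where they started (horizontal distance between collar_mid_centre and gauge_step below 0.01 m and z of collar_mid_centre in the frame of gauge_step between 0.01 and 0.019 m and angle between the z axis of collar_mid_centre and the z axis of gauge_step, either way round below 0.175 rad and linear speed of collar_mid below 0.02 m/s and distance of each of collar_small_centre, collar_large_centre from where it was at the start of the episode below 0.03 m); the robot touches nothing.
It fails at once if a reject collar (12 mm or 44 mm bore) is picked up or pushed more than 40 mm from its place (distance of any of collar_small_centre, collar_large_centre from where it was at the start of the episode above 0.04 m).
It also fails if it takes over 40 s, if anything falls off the work surface, if the arm or the gripper's body presses on something with over 40 N, if the wrist force passes 120 N, or if a joint passes its speed limit or range.

### The arm

A 6-joint arm with a two-finger parallel gripper is mounted at the origin on the work surface. World frame = base frame: x ahead of the robot, y to its left, z up, the work surface at z = 0. Lengths are in m, angles in rad, forces in N, time in s.
With the tool pointing down it reaches from about 0.3 to 0.875 m from the base axis. Payload 6.4 kg.
Tool frame: the origin (TCP) lies midway between the tips of the shut fingers; the grasp point (between the pads) lies 19 mm behind it; z points along the fingers, y is the direction in which the jaws open and shut (so a half turn about z gives the same grasp; the last joint's range is limited). The gripper opens to 85 mm and grips with 20 to 120 N. Pads are 22 mm wide; open, the fingers measure 114 mm over their backs; the gripper's body (76 mm by 85 mm) begins 54 mm behind the grasp point. The pads swing forward as they close: fully open they stand 13 mm farther back than shut.
Start: joints at [0.897, 0.181, 1.607, -0, 1.354, -0.206], TCP at [0.259, 0.513, 0.231] pointing down, gripper open.
Joint ranges: [-2.99, 2.99], [-0.89, 2.07], [0.3, 2.58], [-1.14, 4.28], [0, 2.63], [-3.12, 3.12]. Speed limits (rad/s): [2.57, 2.57, 3.01, 3.14, 3.14, 3.14].

### API

Orientations are given as a unit quaternion [w, x, y, z].
In Python, from bench import ctrl gives the robot as it stands. The module is installed in compiled form; this text tells all that it offers.
- The arm moves only by the tool arm_command, never from a script. Its argument "plan" is one flat list of numbers, 4 for each row, row after row: the shift along the tool's x, y, z in mm, then the turn about the tool's z in rad. A call has 1 to 20 rows; each row shifts and turns the commanded pose from where the row before left it, along the tool's axes as they then stand; what a row does not reach is not made up. A row lasts 1/10 s, in which the tool goes at most 50 mm and 8.59 degrees, less where a joint would pass 70% of its speed; a pose out of reach is approached as far as the arm can. A call is refused whole if a number of a shift passes 50 or a number of a turn 0.15, either way. A call with a gripper value outside its range is refused whole. "grip" is the opening, from 0 (shut) to 1 (fully open), set as the call begins (left out, the last holds). The fingers move at their own pace and stop on an object; the grip force is fixed at half the most. Time passes only in rows, so rows that do not move let the fingers close. It gives the time, the measured TCP pose, the force and the opening at its end, in the units of the state.
- ctrl.get_obs(): the state, without advancing time (a new reading comes with each control period).
- ctrl.camera(name): name is "side" or "top" or "wrist"; returns a dict with "color" (420x560x3 uint8, red, green, blue), "camera_matrix" (3x3 intrinsics, pixels), "eye" and "attitude" of the camera in the world; the wrist camera has in their place "T_tool_cam" (4x4, takes a point from camera to tool coordinates, whose origin is the TCP and whose axes are the flange's). Camera axes: x right, y up, looking along -z (the intrinsics and any distortion apply to the point x, -y, -z); pixel columns grow to the right and rows downward; lengths in m; the calibration is good to about 2 mm. A picture is of the moment at which its call begins: read the wrist's pose just before it. There is no depth.
- ctrl.hand_in(): hands the job in, once; it reports no verdict.
The state is a dict: "time_s": time; "q": joint angles; "dq": joint speeds; "joint_efforts": joint torques, N m; "eef_pos": TCP position; "eef_rot": TCP orientation; "wrist_force": force on the tool from outside, world axes, zero at the start; "torque": the same for the moment, N m; "opening": opening from 0.0 (shut) to 1.0 (fully open).
Only numpy, scipy, OpenCV 4.12 (cv2) and the standard library are available. Lean on these libraries where they do the work, as an engineer would, in place of code of your own. Each camera call takes 0.05 s, during which the arm holds its last target. There are 200 camera calls.

## Working session

There is one attempt and no reset: what is moved stays moved. The work goes in short steps, Python scripts to look and compute and a tool call to move; the robot and the scene stay as the last step left them, time stands still between calls to the robot, and variables do not carry over. Pictures are saved under pics/ and viewed, about 8 in all and at most 12, crops included, and the job is handed in when it is done.

Besides the shell and the picture viewer there is one more tool, called after "Emit:" by a JSON object that holds its "op" and its "data". arm_command: Moves the arm, as the interface text tells. Its arguments: {"type":"object","properties":{"plan":{"type":"array","items":{"type":"number"}},"grip":{"type":"number"}},"required":["plan"]}

```bash
mkdir -p pics; cat > h.py <<'E'
import numpy as np, cv2
from scipy.spatial.transform import Rotation as R
from bench import ctrl
def rot(q): q=np.asarray(q,float); return R.from_quat([q[1],q[2],q[3],q[0]]).as_matrix() if q.size==4 else q
def shot(name,fn=None):
    o=ctrl.get_obs(); c=ctrl.camera(name)
    if fn: cv2.imwrite('pics/'+fn,c['color'][:,:,::-1])
    if 'T_tool_cam' in c:
        T=np.eye(4);T[:3,:3]=rot(o['eef_rot']);T[:3,3]=o['eef_pos'];T=T@np.array(c['T_tool_cam'])
    else:
        T=np.eye(4);T[:3,:3]=rot(c['attitude']);T[:3,3]=c['eye']
    return c,T,np.array(c['camera_matrix'])
def onplane(T,K,uv,z):
    d=np.linalg.inv(K)@[uv[0],uv[1],1]; d=T[:3,:3]@[d[0],-d[1],-d[2]]
    return T[:3,3]+d*(z-T[2,3])/d[2]
def proj(T,K,p):
    q=T[:3,:3].T@(np.asarray(p)-T[:3,3]); q=K@[q[0],-q[1],-q[2]]; return q[:2]/q[2]
E
python3 - <<'E'
from h import *
for n in('top','side'):
    c,T,K=shot(n,n+'1.png'); print(n,[k for k in c],K.round(1).tolist(),T.round(3).tolist(),{k:c[k] for k in c if 'dist' in k})
o=ctrl.get_obs();print(o)
E
```

```text
top ['color', 'camera_matrix', 'eye', 'attitude'] [[519.3, 0.0, 274.3], [0.0, 519.3, 207.0], [0.0, 0.0, 1.0]] [[-0.168, 0.963, -0.209, 0.241], [-0.986, -0.164, 0.035, 0.025], [-0.0, 0.212, 0.977, 1.066], [0.0, 0.0, 0.0, 1.0]] {}
side ['color', 'camera_matrix', 'eye', 'attitude'] [[479.2, 0.0, 274.9], [0.0, 479.2, 203.3], [0.0, 0.0, 1.0]] [[0.732, 0.517, -0.443, 0.099], [-0.681, 0.557, -0.476, -0.375], [0.001, 0.65, 0.76, 0.715], [0.0, 0.0, 0.0, 1.0]] {}
{'time_s': 0.1, 'q': array([ 8.96710197e-01,  1.81480722e-01,  1.60790563e+00,  1.43562264e-05,
        1.35382887e+00, -2.06309460e-01]), 'dq': array([ 0.00146438, -0.00210403, -0.00029897,  0.00066721,  0.00237204,
        0.00021556]), 'joint_efforts': array([-7.35036210e-04, -4.45878518e+01, -3.52239847e+01, -2.65666249e-04,
        4.08475680e-03,  3.49164281e-05]), 'eef_pos': array([0.25893274, 0.51283445, 0.23046755]), 'eef_rot': array([-3.52042816e-04,  2.31763164e-01,  9.72771904e-01, -7.30954318e-04]), 'wrist_force': array([-0.54713582, -1.12974281, -0.65713952]), 'torque': array([-0.02701663,  0.05459686,  0.02712526]), 'opening': 0.9965499740068235}
```

View pics/top1.png

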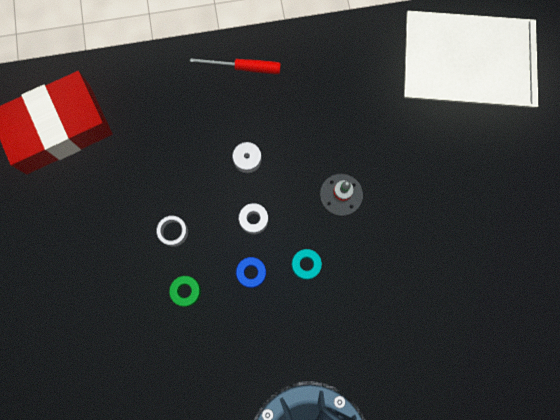

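View pics/side1.png

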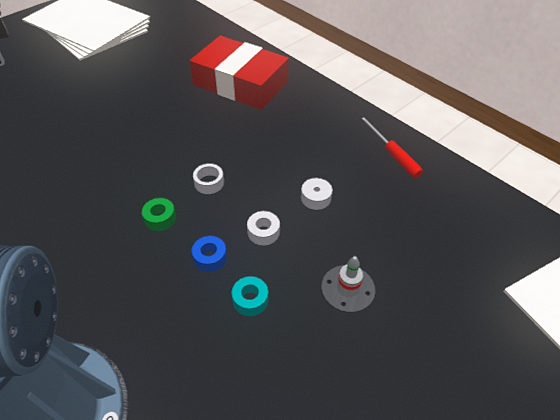

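Top view: the mid collar is at about (253,217), the small at (247,156), the large at (172,230), and the gauge foot at (341,194). The coloured rings below are look-alikes. In the side view the mid collar is at (263,228) and the gauge at (350,280).

```bash
cat > m.py <<'E'
from h import *
P={}
for n,seeds in(('top',dict(mid=(253,217),small=(247,156),large=(172,230))),('side',dict(mid=(263,228),small=(317,192),large=(208,178)))):
    c,T,K=shot(n); im=c['color'].astype(int)
    print(n,'base',proj(T,K,[0,0,0]),'tcp',proj(T,K,ctrl.get_obs()['eef_pos']))
    m=((im.min(2)>205 if n=='top' else im.min(2)>185)).astype(np.uint8)
    cs,_=cv2.findContours(m,cv2.RETR_EXTERNAL,cv2.CHAIN_APPROX_NONE)
    for k,s in seeds.items():
        b=min((x for x in cs if len(x)>20),key=lambda x:np.hypot(*(x.reshape(-1,2).mean(0)-s)))
        pts=np.array([onplane(T,K,p,.028)[:2] for p in cv2.convexHull(b).reshape(-1,2)],np.float32)
        (cc,r)=cv2.minEnclosingCircle(pts); print(n,k,np.round(cc,4),'diam',round(2*r,4))
    hsv=cv2.cvtColor(c['color'],cv2.COLOR_RGB2HSV)
    g=(341,194) if n=='top' else (349,282)
    w=np.zeros(m.shape,np.uint8); cv2.circle(w,g,50,1,-1)
    med=np.median(c['color'][300:,200:250].reshape(-1,3),0); 
    f=((im.max(2)>65)&(w>0)).astype(np.uint8)
    cs,_=cv2.findContours(f,cv2.RETR_EXTERNAL,cv2.CHAIN_APPROX_NONE); b=max(cs,key=cv2.contourArea)
    e=cv2.fitEllipse(b);pts=np.array([onplane(T,K,p,.012)[:2] for p in cv2.convexHull(b).reshape(-1,2)],np.float32)
    (cc,r)=cv2.minEnclosingCircle(pts); print('foot',e,np.round(cc,4),2*r,med)
    print('ellipse c',onplane(T,K,e[0],.012))
    x=c['color'][g[1]-60:g[1]+60,g[0]-80:g[0]+80];P[n]=cv2.resize(x,None,fx=4,fy=4,interpolation=cv2.INTER_CUBIC)
cv2.imwrite('pics/g.png',np.hstack([P['top'][:,120:520],P['side'][:,120:520]])[:,:,::-1])
E
python3 m.py
```

```text
top base [308.56115437 444.36592159] tcp [-38.72522804 361.81629991]
top mid [0.4486 0.034 ] diam 0.0579
top small [0.5807 0.0265] diam 0.0578
top large [0.4513 0.202 ] diam 0.0574
foot ((341.0882873535156, 194.03656005859375), (40.2325439453125, 41.900413513183594), 108.8006591796875) [ 0.47   -0.1552] 0.08943133801221848 [31. 34. 36.]
ellipse c [ 0.46965517 -0.15495083  0.012     ]
side base [ 42.7987602  420.41015609] tcp [ 3.40121337 57.27045274]
side mid [0.4509 0.0346] diam 0.0587
side small [0.5831 0.0269] diam 0.0589
side large [0.4537 0.2026] diam 0.0586
foot ((348.4499816894531, 286.17559814453125), (51.11615753173828, 52.7611198425293), 123.61566162109375) [ 0.4807 -0.1466] 0.11248334497213364 [47. 50. 54.]
ellipse c [ 0.4744138  -0.15364296  0.012     ]
```

View pics/g.png

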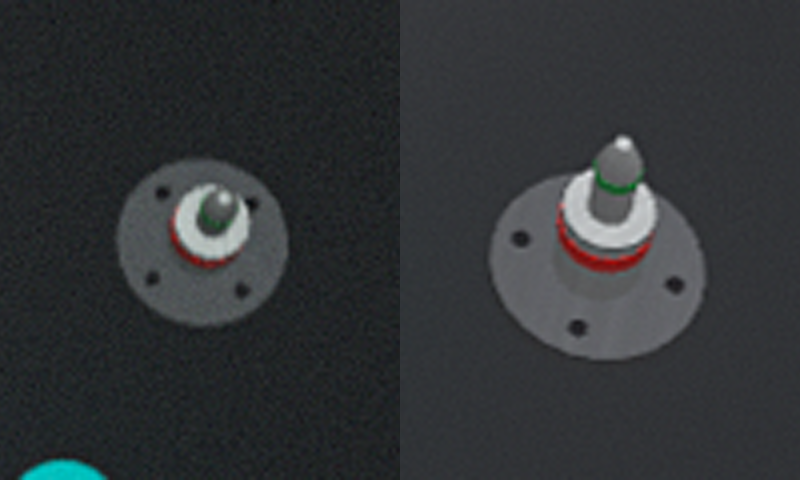

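Emit:
{"op": "arm_command", "data": {"plan": [-24,-21,0,0,-24,-21,0,0,-24,-21,0,0,-24,-21,0,0,-24,-21,0,0,-24,-21,0,0,-24,-21,0,0,-24,-21,0,0,-24,-21,0,0,-24,-21,0,0,-24,-21,0,0,-24,-21,0,0,-24,-21,0,0,-24,-21,0,0,-24,-21,0,0,-24,-21,0,0,0,0,0,0,0,0,0,0], "grip": 1}}

```text
time_s: 2.0
eef_pos: [0.4503, 0.0399, 0.231]
eef_rot: [-0.0, 0.233, 0.973, 0.0]
wrist_force: [-0.7, -0.2, -0.4]
opening: 1.003
```

```bash
python3 - <<'E'
from h import *
c,T,K=shot('wrist','w1.png'); o=ctrl.get_obs(); print(o['eef_pos'],o['eef_rot'],np.array(c['T_tool_cam']).round(3),'expect',proj(T,K,[.4495,.0343,.028]))
E
```

```text
[0.45009593 0.04055178 0.23103137] [-4.39707762e-04  2.32027124e-01  9.72709200e-01  1.81600322e-04] [[-0.001  0.961  0.277  0.07 ]
 [ 1.     0.001 -0.     0.   ]
 [-0.     0.277 -0.961 -0.143]
 [ 0.     0.     0.     1.   ]] expect [280.77240444 187.19132867]
```

View pics/w1.png

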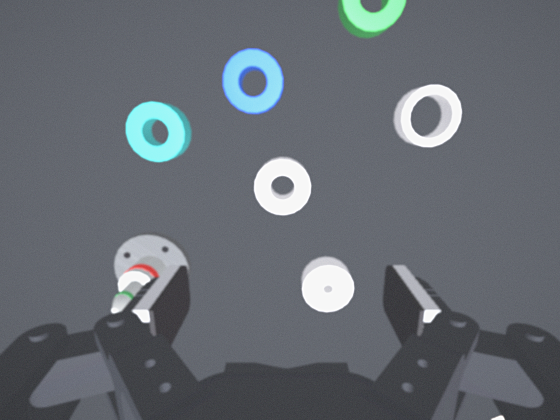

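The wrist view agrees with the estimate. The mid collar is at (282,186) against the predicted (281,187), and its medium-sized bore is visible. Next is a refined target.

```bash
cat > d.py <<'E'
from h import *
def delta(t):
    o=ctrl.get_obs(); return (rot(o['eef_rot']).T@(np.array(t)-o['eef_pos'])*1000).round(1)
E
python3 - <<'E'
from d import *
c,T,K=shot('wrist'); im=c['color'].astype(int); m=(im.min(2)>200).astype(np.uint8)
cs,_=cv2.findContours(m,cv2.RETR_EXTERNAL,cv2.CHAIN_APPROX_NONE)
b=min((x for x in cs if len(x)>60),key=lambda x:np.hypot(*(x.reshape(-1,2).mean(0)-[282,186])))
pts=np.array([onplane(T,K,p,.028)[:2] for p in cv2.convexHull(b).reshape(-1,2)],np.float32)
cc,r=cv2.minEnclosingCircle(pts);print(cc,2*r,delta([cc[0],cc[1],.002]))
E
```

```text
(0.4499484598636627, 0.03581946715712547) 0.062350329011678696 [ -2.4  -4.6 229.1]
```

Emit:
{"op": "arm_command", "data": {"plan": [-2.5,-5,25,0,0,0,25,0,0,0,25,0,0,0,25,0,0,0,25,0,0,0,25,0,0,0,25,0,0,0,15,0,0,0,15,0,0,0,12,0,0,0,12,0,0,0,0,0]}}

```text
time_s: 3.3
eef_pos: [0.4492, 0.0353, 0.001]
eef_rot: [-0.001, 0.231, 0.973, -0.0]
wrist_force: [-0.4, 0.6, 0.1]
opening: 0.999
```

Emit:
{"op": "arm_command", "data": {"plan": [0,0,0,0,0,0,0,0,0,0,0,0,0,0,0,0,0,0,0,0,0,0,0,0,0,0,0,0,0,0,0,0,0,0,0,0,0,0,0,0], "grip": 0}}

```text
time_s: 4.3
eef_pos: [0.4513, 0.0346, 0.0035]
eef_rot: [0.001, 0.232, 0.973, 0.0]
wrist_force: [-1.0, 1.3, 6.1]
opening: 0.676
```

Opening is 57 mm, consistent with a grip on the 60 mm collar. I'll lift and go to a stand-off where the wrist camera sees the gauge.

Emit:
{"op": "arm_command", "data": {"plan": [0,0,-10,0,0,0,-20,0,0,0,-20,0,0,0,-20,0,0,0,-20,0,0,0,-20,0,0,0,-20,0,0,0,-20,0,0,0,-20,0]}}

```text
time_s: 5.2
eef_pos: [0.4504, 0.0346, 0.174]
eef_rot: [0.001, 0.232, 0.973, -0.0]
wrist_force: [0.7, 0.3, -0.8]
opening: 0.675
```

Emit:
{"op": "arm_command", "data": {"plan": [-8,-7,0,0,-19,-16,0,0,-19,-16,0,0,-19,-16,0,0,-19,-16,0,0,-19,-16,0,0,-19,-16,0,0,-19,-16,0,0,-19,-16,0,0,-19,-16,0,0,-11,-9,0,0,0,0,0,0,0,0,0,0,0,0,0,0]}}

```text
time_s: 6.6
eef_pos: [0.5474, -0.1928, 0.1719]
eef_rot: [-0.001, 0.231, 0.973, 0.0]
wrist_force: [-0.3, -0.3, -1.6]
opening: 0.674
```

```bash
python3 - <<'E'
from d import *
c,T,K=shot('wrist','w2.png'); 
for z in(.012,.055,.1): print(proj(T,K,[.47,-.155,z]))
print(K.tolist(),ctrl.get_obs()['eef_pos'])
E
```

```text
[284.37316014  98.6718218 ]
[284.11792969  95.48530669]
[283.73911165  90.75581847]
[[327.8242591017375, 0.0, 286.092694111882], [0.0, 327.8242591017375, 211.76711314966448], [0.0, 0.0, 1.0]] [ 0.54752994 -0.19275822  0.17212354]
```

View pics/w2.png

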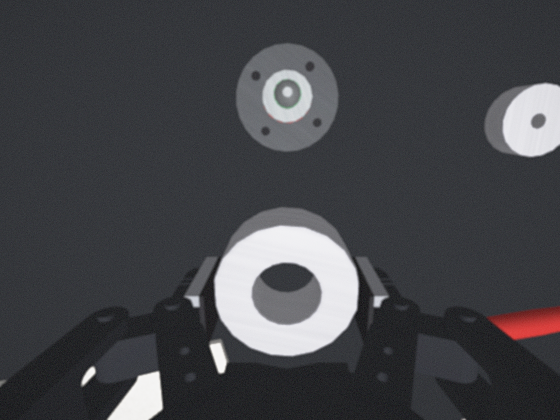

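The gauge ring is at (287,95), 2–3 px from the prediction. The collar is held, with its top face at about (287,290). I'll measure both in this one view.

```bash
python3 - <<'E'
from d import *
c,T,K=shot('wrist'); im=c['color'].astype(int); o=ctrl.get_obs()
def fit(m,z,s,hull=True):
    cs,_=cv2.findContours(m.astype(np.uint8),cv2.RETR_EXTERNAL,cv2.CHAIN_APPROX_NONE)
    b=min((x for x in cs if len(x)>30),key=lambda x:np.hypot(*(x.reshape(-1,2).mean(0)-s)))
    pts=np.array([onplane(T,K,p,z)[:2] for p in cv2.convexHull(b).reshape(-1,2)],np.float32)
    cc,r=cv2.minEnclosingCircle(pts); return np.array(cc).round(4),round(2*r,4)
H=im.min(2)
print('foot',fit(im.max(2)>80,.012,[287,97])); s=fit(H>160,.055,[287,95]); print('step',s)
zt=o['eef_pos'][2]+.0245
w=np.zeros(H.shape,bool); w[200:370,205:370]=1
t=fit((H>160)&w,zt,[287,290]); print('collar top',t)
b=np.zeros(H.shape,bool); b[255:330,245:328]=1
print('bore',fit((H<150)&b,zt,[287,293]))
print('tip', onplane(T,K,[287,92],.1))
print('tcp',o['eef_pos'])
tool=lambda d:(rot(o['eef_rot']).T@np.append(d,0)*1000).round(1)
print('by collar',tool(s[0]-t[0]),'by tcp',tool(s[0]-o['eef_pos'][:2]))
E
```

```text
foot (array([ 0.4715, -0.1534]), 0.0904)
step (array([ 0.4714, -0.1534]), 0.0374)
collar top (array([ 0.5464, -0.1919]), 0.0593)
bore (array([ 0.5463, -0.1918]), 0.0281)
tip [ 0.471731   -0.15354062  0.1       ]
tcp [ 0.54765643 -0.19280207  0.17225359]
by collar [84.3  0.6  0. ] by tcp [85.8  0.9  0. ]
```

Emit:
{"op": "arm_command", "data": {"plan": [9.5,0.5,0,0,15,0,0,0,15,0,0,0,15,0,0,0,15,0,0,0,10,0,0,0,5,0,0,0,0,0,0,0,0,0,0,0,0,0,15,0,0,0,15,0,0,0,15,0,0,0,10,0,0,0,0,0]}}

```text
time_s: 8.1
eef_pos: [0.472, -0.155, 0.1158]
eef_rot: [-0.001, 0.232, 0.973, 0.0]
wrist_force: [0.1, 0.3, -1.5]
opening: 0.677
```

```bash
python3 - <<'E'
from d import *
w=shot('wrist')[0]['color']; s=shot('side')[0]['color'][200:340,270:430]
s=cv2.resize(s,(480,420)); cv2.imwrite('pics/c3.png',np.hstack([w[:,130:450],s])[:,:,::-1])
print(delta([.4714,-.1534,.0585]))
E
```

```text
[ 2.4  1.2 59. ]
```

View pics/c3.png

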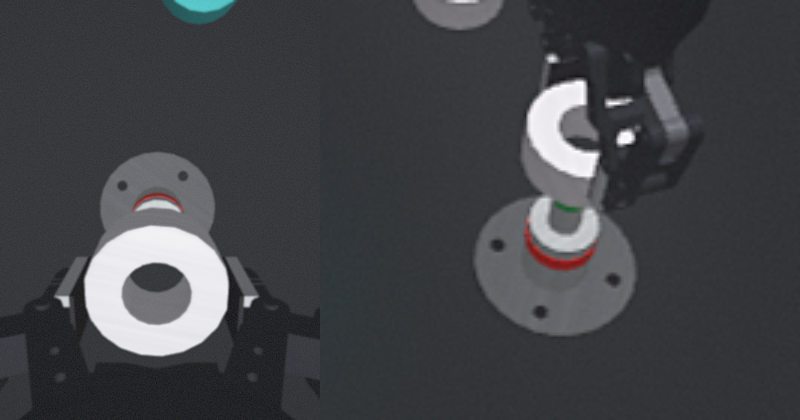

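The side view shows the collar centred just above the pin. I'll descend, watching the force.

Emit:
{"op": "arm_command", "data": {"plan": [1,0.5,10,0,0,0,10,0,0,0,10,0,0,0,8,0,0,0,0,0]}}

```text
time_s: 8.7
eef_pos: [0.471, -0.1538, 0.0776]
eef_rot: [-0.001, 0.232, 0.973, 0.0]
wrist_force: [-0.9, 0.4, -2.3]
opening: 0.674
```

Emit:
{"op": "arm_command", "data": {"plan": [0,0,8,0,0,0,5,0,0,0,4,0,0,0,2,0,0,0,0,0]}}

```text
time_s: 9.2
eef_pos: [0.4719, -0.1544, 0.06]
eef_rot: [-0.0, 0.232, 0.973, 0.0]
wrist_force: [-0.0, -0.2, -1.5]
opening: 0.676
```

No contact forces, and the collar is about 1.5 mm above the step. I'll release and retreat straight up.

Emit:
{"op": "arm_command", "data": {"plan": [0,0,1,0,0,0,0,0,0,0,0,0,0,0,0,0,0,0,0,0]}}

```text
time_s: 9.7
eef_pos: [0.4721, -0.1545, 0.0594]
eef_rot: [0.0, 0.232, 0.973, -0.0]
wrist_force: [0.1, -0.6, -2.0]
opening: 0.668
```

Emit:
{"op": "arm_command", "data": {"plan": [0,0,0,0,0,0,0,0,0,0,0,0,0,0,0,0,0,0,0,0,0,0,0,0,0,0,0,0,0,0,0,0], "grip": 1}}

```text
time_s: 10.5
eef_pos: [0.4721, -0.1545, 0.0593]
eef_rot: [0.0, 0.232, 0.973, -0.0]
wrist_force: [0.3, -1.4, 0.5]
opening: 1.0
```

Emit:
{"op": "arm_command", "data": {"plan": [0,0,-5,0,0,0,-10,0,0,0,-15,0,0,0,-20,0,0,0,-20,0,0,0,-20,0,0,0,-20,0,0,0,-20,0,-20,0,-10,0,-20,0,0,0,-20,0,0,0,-20,0,0,0,0,0,0,0,0,0,0,0]}}

```text
time_s: 11.9
eef_pos: [0.5431, -0.1903, 0.1995]
eef_rot: [-0.0, 0.232, 0.973, 0.0]
wrist_force: [0.1, 0.4, -0.0]
opening: 1.005
```

```bash
python3 - <<'E'
from d import *
c,T,K=shot('wrist');w=c['color']; im=w.astype(int); s=shot('side')[0]['color'][140:340,180:430]
p=proj(T,K,[.4714,-.1534,.083]);print('expect',p)
m=(im.min(2)>160).astype(np.uint8); cs,_=cv2.findContours(m,cv2.RETR_EXTERNAL,cv2.CHAIN_APPROX_NONE)
b=min((x for x in cs if len(x)>30),key=lambda x:np.hypot(*(x.reshape(-1,2).mean(0)-p)))
pts=np.array([onplane(T,K,q,.083)[:2] for q in cv2.convexHull(b).reshape(-1,2)],np.float32);print(cv2.minEnclosingCircle(pts))
cv2.imwrite('pics/c4.png',np.hstack([w[:,130:430],cv2.resize(s,(500,400)) if 0 else cv2.resize(s,(500,420))])[:,:,::-1])
E
sed -i "s/^    hsv.*/    continue/;/^cv2.imwrite/d" m.py; python3 m.py
```

```text
expect [286.42818904 103.03152014]
((0.4712916314601898, -0.1536007523536682), 0.029972415417432785)
top base [308.56115437 444.36592159] tcp [365.82945805 126.10001955]
top mid [0.581  0.0265] diam 0.0581
top small [0.581  0.0265] diam 0.0581
top large [0.4512 0.2021] diam 0.0586
side base [ 42.7987602  420.41015609] tcp [415.6550671  204.99612834]
side mid [0.5831 0.0268] diam 0.059
side small [0.5831 0.0268] diam 0.059
side large [0.4537 0.2026] diam 0.0586
```

View pics/c4.png

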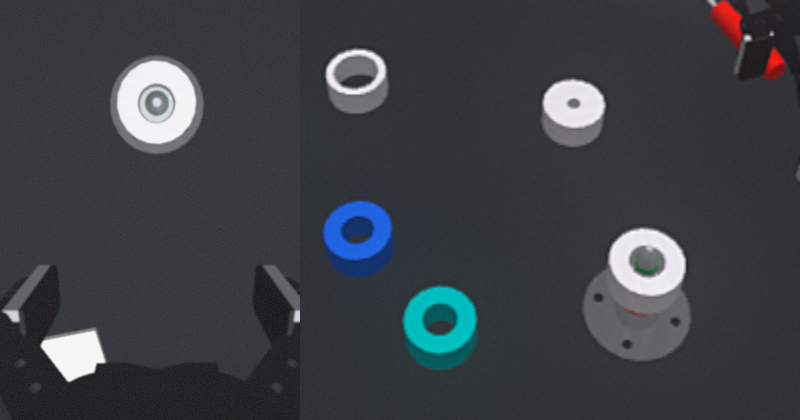

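The collar sits flat on the step with the pin through it. Its fitted diameter at the 83 mm seated height is 59.9 mm, and it is within about 0.3 mm of the axis. The rejects have not moved and the gripper is clear.

```bash
python3 -c "
from bench import ctrl; print(ctrl.hand_in())"
```

```text
the job is handed in; nothing more can be done
None
```

I put the 28 mm bore collar on the gauge's NO-GO step with the GO pin through it, released it and backed the gripper clear. I then handed the job in at about 12 s; the hand-in reports no verdict.

- **Placing:** In the last wrist view the collar is about 0.3 mm from the measured gauge axis. Its top face measures 59.9 mm across at the seated height of 83 mm, against 60 mm given. It looked flat in both views, but I did not measure its tilt.
- **Rejects:** The small and large collars measure within 1 mm of where they started in both the top and side views.
- **Forces:** The wrist readings stayed within about 6 N; that highest one came as the jaws closed.
- **Disagreements:** The fixed cameras and the wrist camera differed by about 2 mm, which is within the stated calibration. The first side-view fit of the gauge foot was off because the pin spoiled the outline, so I dropped it and used the wrist measurement. In the final recheck, the "mid" line from the fixed cameras had locked onto the small collar because the mid one had been moved, so it says nothing about the placed collar.

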